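# Lock a wafer tray with the long T-key

## Robot

A 6-joint arm with a two-finger parallel gripper is mounted at the origin on the work surface; the furniture and walls round the work are solid. World frame = base frame: x ahead of the robot, y to its left, z up, the work surface at z = 0. Lengths are in m, angles in rad, forces in N, time in s.
With the tool pointing down it reaches from about 0.3 to 0.875 m from the base axis. Payload 4.2 kg.
Tool frame: the origin (TCP) lies midway between the tips of the shut fingers; the grasp point (between the pads) lies bot.grasp_offset behind it (bot.grasp_offset is the distance from the TCP to the grasp point, in m); z points along the fingers, y is the line along which they close (so a half turn about z gives the same grasp; the last joint's range is limited). The gripper opens to 85 mm and grips with 20 to 120 N. Pads are 22 mm wide; open, the fingers measure 114 mm over their backs; the gripper's body (76 mm by 85 mm) begins 54 mm behind the grasp point. The pads swing forward as they close: fully open they stand 13 mm farther back than shut.
Start: joints at [-1.224, 0.32, 1.565, -0, 1.257, -0.02], TCP at [0.206, -0.537, 0.231] pointing down, gripper open.
Joint ranges: [-3.11, 3.11], [-0.84, 2.01], [0.21, 2.61], [-1.34, 4.49], [0.05, 2.63], [-2.56, 2.56]. Speed limits (rad/s): [2.57, 2.57, 3.14, 3.14, 3.14, 3.14].

## Interface

Orientations are given as a unit quaternion [w, x, y, z].
In Python, from rig import state, cams, ticket, bot gives the robot as it stands.
- The arm moves only by the tool carry_out, never from a script. Its argument "deltas" is text: rows parted by semicolons, each of 6 numbers parted by spaces: the shift along the world's x, y, z in m, then the turn, a rotation vector about the world's x, y, z in rad. In form: x y z rx ry rz; .... A call has 1 to 12 rows; each row is the pose to reach, as a shift and turn from the pose commanded when the call began; what a row does not reach only later rows make up. A row lasts 1/10 s, in which the tool goes at most 50 mm and 8.59 degrees, less where a joint would pass 70% of its speed; a pose out of reach is approached as far as the arm can. A call with a gripper value outside its range is refused whole. "claw" is the opening, from 0 (shut) to 1 (fully open), set as the call begins (left out, the last holds). The fingers move at their own pace and stop on an object; the grip force is fixed at half the most. Time passes only in rows, so rows that repeat a pose let the fingers close. It gives the time, the measured TCP pose, the force, the opening and the grip force at its end, in the units of the state.
- state(): the state, without advancing time (a new reading comes with each control period).
- cams.grab_frame(name): name is "scene" or "top" or "wrist"; returns a dict with "frame" (400x640x3 uint8, red, green, blue), "depth" (400x640 float32, m along the optical axis (not along the pixel's ray), 0 where there is no reading), "fx", "fy", "cx", "cy" (pixels), "rvec" (rotation vector, rad) and "tvec" (3), from world to camera coordinates, as OpenCV has them. Camera axes: x right, y down, z forward; pixel columns grow to the right and rows downward; lengths in m; the calibration is good to about 2 mm. A picture is of the moment at which its call begins.
- ticket.job_done(): hands the job in; it is judged then, once.
Trained networks look in the newest picture that a camera, given by its name, has taken for a name from the list of things; names that differ only in an ending like _2 or _b are one class to them, and where a whole thing is asked for, a point or a joint stands for the part that bears it (a point fixed in the world has none). Each returns a list of dicts, best first, with "conf" (0 to 1); they miss things now and then, are a little off and sometimes report something else, mostly with a low value. They report only what shows in the picture. A call takes as long as a camera call.
- cams.recognise(label, camera): "bbox" ([left, top, right, bottom] in pixels, round what is visible of it).
- cams.regions_of(label, camera): "pixels" (400x640 bool, what is visible of it) and "bbox" ([left, top, right, bottom] in pixels, round what is visible of it).
- cams.mark_of(label, camera): "at" ([row, column] in pixels: a listed point, or the origin of a listed thing).
The state is a dict: "clock": time; "joints": joint angles; "joint_velocities": joint speeds; "tau": joint torques, N m; "tcp_pos": TCP position; "ee_rot": TCP orientation; "force": force on the tool from outside, world axes, zero at the start; "ft_torque": the same for the moment, N m; "opening": finger opening in m; "gripper_force": force on a finger pad.
Only numpy, scipy, OpenCV 4.12 (cv2) and the standard library are available. Lean on these libraries where they do the work, as an engineer would, in place of code of your own. Each camera call takes 0.05 s, during which the arm holds its last target. There are 200 camera calls.

## Task

Take the long T-key off its side-opening hook, lower it down the blue tower's shaft until its socket drops fully onto the recessed square stem, and turn it clockwise until the orange clamp arm has swung over the wafer tray up to its stop. Then draw the key out and hang it back on the hook, collar seated behind the lips, and let go. Only the key may work the clamp: keep the fingers off the fixture, and leave the tray and the things around it where they are.

Things in the scene. Friction and masses are not known exactly. Their poses are not given: they have to be found in the camera images.
- t_key: Loose T-key, 161 mm tall, 0.25 kg, hanging upright. Origin: centre of the underside of its foot; z up its shaft, x along its red T-bar. Dark foot: square socket 18.5 mm wide, 30 mm deep, open below, flats square to key x and y; greatest outer radius 18 mm; above it a 29 mm round head to z 40, then a steel shaft 12 mm in diameter.
- key_bar (a point): Centre of the red T-bar, 150 mm above the key's foot; axes as the key's. The bar is 100 mm long (x), 16 mm wide (y), 22 mm high; grip it from above across its middle.
- key_collar (a point): On the key's axis at the underside of its dark round collar (38 mm in diameter, 6 mm thick), 95 mm above the foot's underside.
- hook_stand: Fixed hook stand, origin on the bench under the hanging key's axis, z up. A post 110 mm high stands at y -62 to -48 mm; from it two level arms, top face at 110 mm, run toward +y and end at y = +32 mm. The slot between them is 20 mm wide and open toward the stand's +y; key foot and head are wider than it. Each arm is 12 mm wide.
- hook_seat (a point): Middle of the hook's throat at the arms' top face (110 mm high), where the collar's underside rests; axes as the stand's. Lips 10 mm high at y +26 to +32 mm and stops 10 mm high at y -32 to -26 mm hold the collar. To leave, the key is raised 14 to 25 mm, then moved toward the stand's +y by more than 55 mm; it comes back in reverse.
- fixture: Fixed clamp fixture, origin on the bench under the stem's axis, z up. Base plate 194 mm (x, centred) by y -47 to +185 mm, 8 mm thick. Over the origin stands a blue round tower, 62 mm in diameter (72 mm at the top), 150 mm high, with two aluminium ribs 120 mm high that reach to x +44 mm and y -42 mm.
- shaft_mouth (a point): Centre of the shaft's mouth at the top of the tower, 150 mm above the bench; axes as the fixture's. The shaft is round, 38 mm wide below a short flared rim, and runs straight down to the stem and hub.
- stem_top (a point): Middle of the brass square stem's flat shoulder, 84 mm above the bench, axes as the fixture's. 16 mm across flats; on it a blunt cone 8 mm high (16 to 6 mm wide). A key out of line with the square stops with its foot here. The square's angle is not reported: it is turned clockwise from the fixture's axes by joint clamp plus an unknown lost motion between -0.6 and +0.6 rad.
- stem_seat (a point): On the stem's axis at the hub's top, 66 mm above the bench: a key in line with the square drops 18 mm past the shoulder and its foot rests here, with 1.2 mm play to each side and about 0.17 rad of turning play; turn it back a little before drawing it out. Turned, the stem first moves loosely (0.06 N m) to the end of its lost motion, then carries the clamp arm along (about 0.25 N m).
- clamp (a joint): Angle of the orange clamp arm (82 mm from the axis to its tip, 58 to 66 mm above the bench), rad. 0: it points along the fixture's -x, clear of the tray; grows clockwise seen from above; stop at 1.0, over the tray's rim. Stays where it is left; starts at 0 to 0.15.
- tray: Loose cream open wafer tray 177 (x) by 148 (y) by 46 mm high with a blue disc-shaped shipper lying in it, on the fixture's base plate on the +y side of the tower; origin at the centre of its underside.
- reticle_box: Bystander: loose flat white carton, 71 x 70 x 22 mm; origin at the centre of its underside.

How it is judged:
By the outcome, as a careful person would: the job done as asked, in the order asked, and still so for the second after the job is handed in, with the robot touching nothing.
It also fails if it takes over 72 s, if anything falls off the work surface, if the arm or the gripper's body presses on something with over 40 N, if the wrist force passes 120 N, or if a joint passes its speed limit or range.

## Working session

There is one attempt and no reset: what is moved stays moved. The work goes in short steps, Python scripts to look and compute and a tool call to move; the robot and the scene stay as the last step left them, time stands still between calls to the robot, and variables do not carry over. Pictures are saved under pics/ and viewed, at most 10 in all, crops included, and the job is handed in when it is done.

Besides the shell and the picture viewer there is one more tool, called after "Request:" by a JSON object that holds its "name" and its "arguments", one argument or row to a line. carry_out: Moves the arm, as the interface text tells. Its arguments: {"type":"object","properties":{"deltas":{"type":"string"},"claw":{"type":"number"}},"required":["deltas"]}

```bash
mkdir -p pics; ls; cat > h.py <<'E'
import numpy as np, cv2
from rig import state, cams, ticket, bot
def pose(f):
    R=cv2.Rodrigues(np.array(f["rvec"],float))[0]; return R,np.array(f["tvec"],float).ravel()
def cloud(f):
    R,t=pose(f); d=f["depth"]; v,u=np.mgrid[:400,:640]
    c=np.stack([(u-f["cx"])/f["fx"]*d,(v-f["cy"])/f["fy"]*d,d],-1)
    return (c-t)@R
def atz(f,rc,z):
    R,t=pose(f); r=np.array([(rc[1]-f["cx"])/f["fx"],(rc[0]-f["cy"])/f["fy"],1])@R; o=-t@R
    return o+r*(z-o[2])/r[2]
def save(f,n): cv2.imwrite(f"pics/{n}.png",f["frame"][:,:,::-1])
E
python3 - <<'E'
from h import *
zs=dict(key_bar=None,hook_seat=.11,shaft_mouth=.15,fixture=0,hook_stand=0,tray=.008,reticle_box=0,key_collar=.11,t_key=.015)
zs["key_bar"]=.165
print(bot.grasp_offset,state()["clock"])
for c in("top","scene"):
    f=cams.grab_frame(c); save(f,c+"0"); R,t=pose(f); print(c,-t@R,f["fx"])
    for k,z in zs.items():
        for m in cams.mark_of(k,c)[:2]: print(k,np.round(m["at"]),round(m["conf"],2),np.round(atz(f,m["at"],z),3))
E
```

```text
pics
0.0187 0.0
top [ 0.36146763 -0.02906831  1.09823897] 407.03199231094334
key_bar [217. 388.] 0.78 [ 0.436 -0.165  0.165]
hook_seat [224. 386.] 0.64 [ 0.425 -0.166  0.11 ]
shaft_mouth [203. 295.] 0.87 [0.478 0.048 0.15 ]
fixture [210. 297.] 0.91 [0.475 0.055 0.   ]
hook_stand [225. 380.] 0.7 [ 0.429 -0.166  0.   ]
tray [214. 254.] 0.87 [0.466 0.171 0.008]
tray [208. 297.] 0.52 [0.481 0.056 0.008]
reticle_box [163. 350.] 0.85 [ 0.603 -0.091  0.   ]
key_collar [227. 386.] 0.66 [ 0.417 -0.167  0.11 ]
t_key [223. 379.] 0.9 [ 0.433 -0.163  0.015]
scene [0.62826039 0.39103825 1.00016689] 503.6993261577246
key_bar [122. 325.] 0.63 [ 0.429 -0.168  0.165]
hook_seat [134. 323.] 0.56 [ 0.431 -0.177  0.11 ]
shaft_mouth [230. 340.] 0.84 [0.482 0.056 0.15 ]
fixture [254. 341.] 0.59 [0.475 0.05  0.   ]
hook_stand [164. 323.] 0.68 [ 0.435 -0.168  0.   ]
hook_stand [236. 342.] 0.15 [0.458 0.013 0.   ]
tray [300. 366.] 0.94 [0.463 0.163 0.008]
tray [166. 322.] 0.67 [ 0.439 -0.161  0.008]
reticle_box [217. 265.] 0.55 [ 0.598 -0.087  0.   ]
reticle_box [137. 322.] 0.32 [ 0.412 -0.24   0.   ]
key_collar [134. 323.] 0.87 [ 0.431 -0.176  0.11 ]
key_collar [238. 340.] 0.16 [0.48  0.057 0.11 ]
t_key [162. 326.] 0.96 [ 0.43  -0.164  0.015]
```

```bash
python3 - <<'E'
import cv2
a=cv2.imread("pics/top0.png")[110:320,190:470]; cv2.imwrite("pics/t.png",cv2.resize(a,None,fx=2.8,fy=2.8))
a=cv2.imread("pics/scene0.png")[60:360,200:500]; cv2.imwrite("pics/s.png",cv2.resize(a,None,fx=2,fy=2))
E
```

```text
(no output)
```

View pics/t.png

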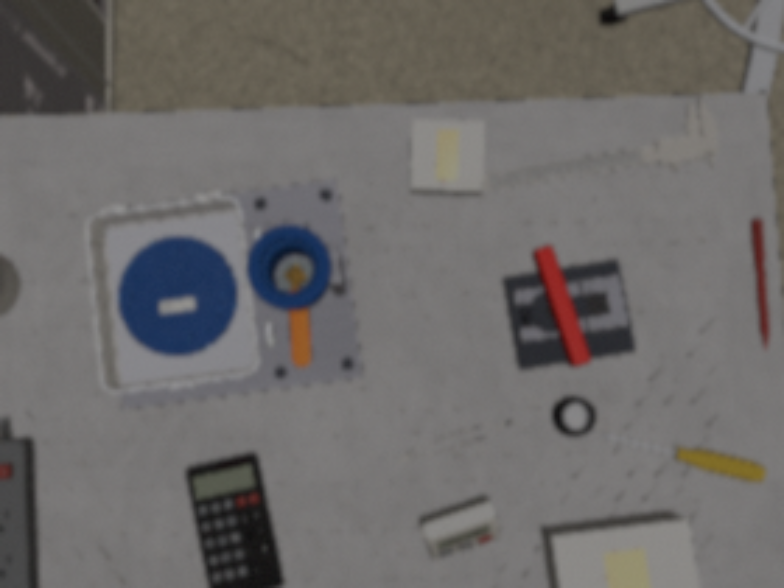

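View pics/s.png

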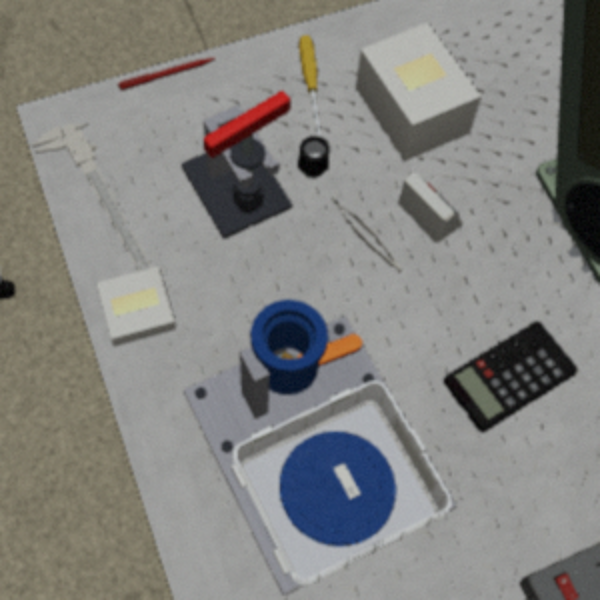

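```bash
python3 - <<'E'
from h import *
def rect(P,n):
    r=cv2.minAreaRect(P[:,:2].astype(np.float32)*1000); print(n,len(P),np.round(r[0],1),np.round(r[1],1),round(r[2],1),"z",np.round(np.percentile(P[:,2],[5,50,95]),3))
for c in("top","scene"):
    f=cams.grab_frame(c); P=cloud(f); h=cv2.cvtColor(f["frame"],cv2.COLOR_RGB2HSV)
    H,S,V=[h[...,i].astype(int) for i in range(3)]
    near=lambda x,y,r:np.hypot(P[...,0]-x,P[...,1]-y)<r
    red=((H<6)|(H>174))&(S>150)&near(.43,-.165,.1)&(P[...,2]>.1)
    rect(P[red],c+" bar"); q=P[red]; q=q[q[:,2]>np.median(q[:,2])-.005]; rect(q,"bartop")
    print("mean",q.mean(0))
    org=(H>7)&(H<18)&(S>170)&near(.478,.05,.12); rect(P[org],"orange")
    o=P[org]; o=o[(o[:,2]>.055)&(o[:,2]<.075)]; rect(o,"orange top")
    blue=(H>100)&(H<120)&(S>130)&near(.478,.05,.05)&(P[...,2]>.143)&(P[...,2]<.158); b=P[blue]
    rect(b,"mouth rim"); hull=cv2.convexHull(b[:,:2].astype(np.float32)*1000); print(cv2.minEnclosingCircle(hull))
    for k in("fixture","hook_stand","tray"):
        m=cams.regions_of(k,c)
        if m: 
            p=P[m[0]["pixels"]]; 
            lo,hi={"fixture":(.002,.015),"hook_stand":(.002,.03),"tray":(.035,.06)}[k]
            rect(p[(p[:,2]>lo)&(p[:,2]<hi)],k)
            if k=="hook_stand": rect(p[(p[:,2]>.1)&(p[:,2]<.125)],"arms")
    bx=near(.478,.05,.022)&(P[...,2]<.11)&(P[...,2]>.05); print("stem",bx.sum(),np.median(P[bx],0))
E
```

```text
top bar 306 [ 432.2 -169.1] [95.  16.3] 16.1 z [0.169 0.176 0.179]
bartop 286 [ 432.2 -169.1] [95.  16.1] 16.1 z [0.173 0.176 0.179]
mean [ 0.43057109 -0.16869508  0.17637296]
orange 89 [418.1  51.5] [45.7 13.1] 4.0 z [0.064 0.067 0.07 ]
orange top 89 [418.1  51.5] [45.7 13.1] 4.0 z [0.064 0.067 0.07 ]
mouth rim 323 [471.9  54. ] [67.2 64.7] 43.3 z [0.148 0.151 0.154]
((472.4663391113281, 53.00720977783203), 33.9544792175293)
fixture 1832 [467.4 122.4] [199.1 236.8] 5.2 z [0.006 0.009 0.013]
hook_stand 618 [ 437.7 -199.9] [ 89.9 112.5] 7.7 z [0.007 0.011 0.014]
arms 321 [ 435.3 -185. ] [43.8 94. ] 7.5 z [0.108 0.111 0.122]
tray 655 [463.8 172.3] [176.3 149.1] 6.1 z [0.038 0.052 0.057]
stem 132 [0.47716153 0.055299   0.07449323]
scene bar 473 [ 438.8 -187.4] [99.2 60.3] 17.5 z [0.162 0.174 0.177]
bartop 369 [ 432.5 -167.1] [98.7 19.6] 14.8 z [0.17  0.174 0.177]
mean [ 0.43362008 -0.16610355  0.1740871 ]
orange 145 [426.8  59.1] [69.8 23.7] 25.7 z [0.062 0.065 0.069]
orange top 141 [415.7  52.5] [17.8 44.8] 89.8 z [0.062 0.065 0.068]
mouth rim 604 [472.3  54.7] [71.6 68. ] 69.9 z [0.145 0.149 0.152]
((473.3309020996094, 54.54665756225586), 35.96836471557617)
fixture 2357 [464.8 121. ] [199. 229.] 7.6 z [0.004 0.007 0.011]
hook_stand 974 [ 436.2 -197.1] [ 90.9 111.4] 6.8 z [0.005 0.009 0.013]
arms 266 [ 434.9 -183.7] [44.2 95. ] 8.6 z [0.104 0.109 0.118]
tray 1205 [462.3 172. ] [177.1 149.3] 6.2 z [0.037 0.05  0.055]
stem 128 [0.46904317 0.03757494 0.088812  ]
```

```bash
python3 - <<'E'
from h import *
from scipy.spatial.transform import Rotation as Ro
s=state(); w,x,y,z=s["ee_rot"]; T=Ro.from_quat([x,y,z,w]).as_matrix(); print(np.round(T,3),s["tcp_pos"],s["opening"],s["force"],s["clock"])
f=cams.grab_frame("wrist"); R,t=pose(f); o=-t@R
print("cam in tool",T.T@(o-s["tcp_pos"]),"\n",np.round(T.T@R.T,3),f["fx"],f["cx"],f["cy"])
E
```

```text
[[ 0.933  0.359  0.   ]
 [ 0.359 -0.933 -0.   ]
 [ 0.     0.    -1.   ]] [ 0.2062271  -0.53676284  0.23133326] 0.08518281127684907 [-0.34343034 -0.89136727 -0.39379267] 1.4
cam in tool [ 0.07863005 -0.00019948 -0.14287884] 
 [[ 0.001 -0.95  -0.311]
 [ 1.     0.001 -0.   ]
 [ 0.    -0.311  0.95 ]] 353.10427353497187 321.6449597394927 202.11216661706968
```

Request:
{"name": "carry_out", "arguments": {
  "deltas": "0.04 0.12 0.02 0 0 -0.087; 0.191 0.569 0.02 0 0 -0.087; 0.191 0.569 0.02 0 0 -0.087; 0.191 0.569 0.02 0 0 -0.087; 0.191 0.569 0.02 0 0 -0.087; 0.191 0.569 0.02 0 0 -0.087; 0.191 0.569 0.02 0 0 -0.087; 0.191 0.569 0.02 0 0 -0.087; 0.191 0.569 -0.02 0 0 -0.087; 0.191 0.569 -0.03 0 0 -0.087; 0.191 0.569 -0.04 0 0 -0.087; 0.191 0.569 -0.04 0 0 -0.087"
}}

```text
clock: 2.65
tcp_pos: [0.395, 0.0263, 0.1942]
ee_rot: [0.0, 0.99, 0.14, 0.001]
force: [1.1, -0.3, 0.3]
opening: 0.0852
gripper_force: 0.0
```

```bash
python3 - <<'E'
from h import *
s=state(); print(s["tcp_pos"],s["clock"])
f=cams.grab_frame("wrist"); save(f,"w1"); P=cloud(f)
m=cams.mark_of("shaft_mouth","wrist"); print([(np.round(k["at"],1),round(k["conf"],2),np.round(atz(f,k["at"],.15),4)) for k in m[:2]])
m=cams.mark_of("stem_top","wrist"); print([(np.round(k["at"],1),round(k["conf"],2),np.round(atz(f,k["at"],.084),4)) for k in m[:2]])
R,t=pose(f); c=R@np.array([.473,.054,.084])+t; u,v=c[0]/c[2]*f["fx"]+f["cx"],c[1]/c[2]*f["fy"]+f["cy"]; print(u,v)
b=(abs(P[...,2]-.15)<.004)&(np.hypot(P[...,0]-.473,P[...,1]-.054)<.06); print(b.sum(),cv2.minEnclosingCircle(P[b][:,:2].astype(np.float32)*1000))
u,v=int(u),int(v); a=f["frame"][max(0,v-55):v+55,u-70:u+70]; print(max(0,v-55),u-70)
cv2.imwrite("pics/w1c.png",cv2.resize(a[:,:,::-1],None,fx=5,fy=5,interpolation=cv2.INTER_CUBIC))
E
```

```text
[0.39500378 0.02630845 0.19422123] 2.65
[(array([ 84.2, 313. ]), 0.75, array([0.4705, 0.0527, 0.15  ]))]
[(array([ 87.3, 314. ]), 0.89, array([0.4689, 0.0531, 0.084 ]))]
314.38775955718273 80.76458940239102
9098 ((470.7546691894531, 52.722740173339844), 36.05998992919922)
25 244
```

View pics/w1c.png

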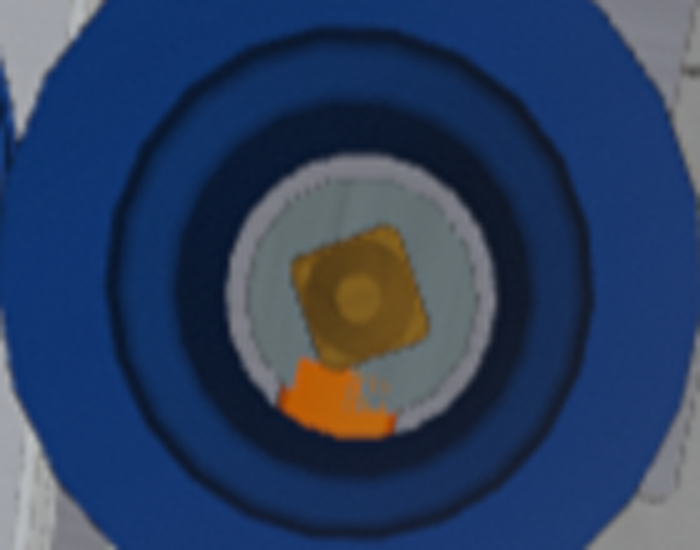

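```bash
python3 - <<'E'
from h import *
f=cams.grab_frame("wrist"); h=cv2.cvtColor(f["frame"],cv2.COLOR_RGB2HSV)
H,S,V=[h[...,i].astype(int) for i in range(3)]
print(h[84,314],h[73,322],h[106,311],h[90,326])
c=[(292,262),(398,226),(430,330),(335,368)]
q=np.array([atz(f,(y/5+25,x/5+244),.084) for x,y in c]); print(np.round(q,4),q.mean(0))
for i in range(4):
    d=q[(i+1)%4]-q[i]; print(np.degrees(np.arctan2(d[1],d[0]))%90,np.hypot(*d[:2]))
# dense edge: brass mask
P=np.array([atz(f,(v,u),.084) for v in range(65,102) for u in range(298,334) if 15<=H[v,u]<=24 and S[v,u]>150])
print(len(P),cv2.minAreaRect(P[:,:2].astype(np.float32)*1000),P.mean(0))
# refine world scale: mouth centre
E
```

```text
[ 19 188 122] [ 19 187  98] [ 15 237 184] [ 19 190 118]
[[0.4715 0.0631 0.084 ]
 [0.4799 0.0507 0.084 ]
 [0.4684 0.0428 0.084 ]
 [0.46   0.0538 0.084 ]] [0.46996095 0.05261644 0.084     ]
34.08521907721889 0.014973947263163303
34.676311907271156 0.013985032621066611
37.35821737773024 0.013906028898363265
38.86178316496327 0.01482973636760188
566 ((469.3508605957031, 52.06611251831055), (20.57741928100586, 17.06770896911621), 20.792922973632812) [0.47012024 0.0526388  0.084     ]
```

Request:
{"name": "carry_out", "arguments": {
  "deltas": "0.009 -0.05 0.03 0 0 0; 0.018 -0.1 0.045 0 0 0; 0.026 -0.15 0.045 0 0 0; 0.035 -0.2 0.045 0 0 0; 0.035 -0.2 0.045 0 0 0; 0.035 -0.2 0.045 0 0 0; 0.035 -0.2 0.045 0 0 0"
}}

```text
clock: 3.55
tcp_pos: [0.4286, -0.1757, 0.2392]
ee_rot: [-0.0, 0.99, 0.138, -0.0]
force: [0.1, 0.1, 0.4]
opening: 0.0854
gripper_force: 0.0
```

```bash
cat > bar.py <<'E'
from h import *
s=state(); print(s["tcp_pos"],s["clock"])
f=cams.grab_frame("wrist"); P=cloud(f); h=cv2.cvtColor(f["frame"],cv2.COLOR_RGB2HSV)
H,S,V=[h[...,i].astype(int) for i in range(3)]
red=((H<6)|(H>174))&(S>150); z=np.median(P[red][:,2]); print("z",z)
red&=abs(P[...,2]-z)<.006
p=P[red]; print(cv2.minAreaRect(p[:,:2].astype(np.float32)*1000),p.mean(0),len(p))
E
python3 - <<'E'
exec(open("bar.py").read())
save(f,"w2")
for k,z in(("hook_seat",.11),("key_collar",.11),("hook_stand",0)):
    print(k,[(round(m["conf"],2),np.round(atz(f,m["at"],z),4)) for m in cams.mark_of(k,"wrist")[:2]])
a=(abs(P[...,2]-.11)<.005)&(np.hypot(P[...,0]-.43,P[...,1]+.17)<.09)
print("arms",a.sum(),cv2.minAreaRect(P[a][:,:2].astype(np.float32)*1000))
E
```

```text
[ 0.42861176 -0.17566654  0.23920492] 3.55
z 0.1758699944486367
((431.10748291015625, -170.3810577392578), (98.49554443359375, 15.743288040161133), 15.72308349609375) [ 0.43524904 -0.1694137   0.17597625] 3690
hook_seat []
key_collar [(0.67, array([ 0.4298, -0.1682,  0.11  ]))]
hook_stand [(0.58, array([ 0.4323, -0.1753,  0.    ]))]
arms 2689 ((432.4276428222656, -186.99404907226562), (44.69026565551758, 93.8858413696289), 7.72843599319458)
```

View pics/w2.png

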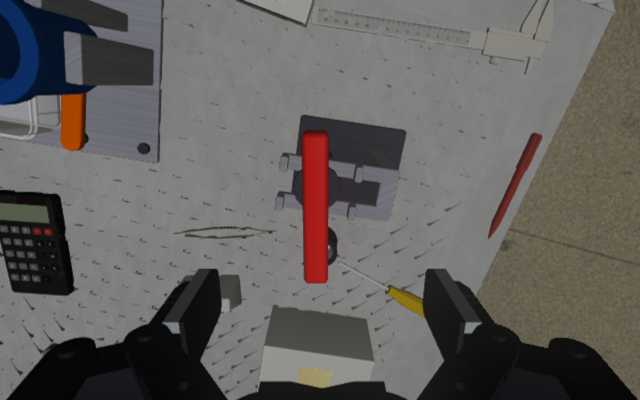

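Request:
{"name": "carry_out", "arguments": {
  "deltas": "0.0025 0.005 -0.04 0 0 0; 0.0025 0.005 -0.08 0 0 0; 0.0025 0.005 -0.093 0 0 0; 0.0025 0.005 -0.093 0 0 0; 0.0025 0.005 -0.093 0 0 0"
}}

```text
clock: 4.25
tcp_pos: [0.4326, -0.1703, 0.1468]
ee_rot: [0.0, 0.99, 0.14, 0.0]
force: [-0.2, 0.5, 0.8]
opening: 0.0854
gripper_force: 0.0
```

Request:
{"name": "carry_out", "arguments": {
  "deltas": "0 0 0 0 0 0; 0 0 0 0 0 0; 0 0 0 0 0 0; 0 0 0 0 0 0; 0 0 0 0 0 0; 0 0 0 0 0 0; 0 0 0 0 0 0; 0 0 0 0 0 0; 0 0 0 0 0 0; 0 0 0 0 0 0",
  "claw": 0
}}

```text
clock: 5.25
tcp_pos: [0.4321, -0.1707, 0.1466]
ee_rot: [0.0, 0.99, 0.139, 0.0]
force: [-0.9, 1.6, 5.0]
opening: 0.0154
gripper_force: 59.2
```

Request:
{"name": "carry_out", "arguments": {
  "deltas": "0 0 0.01 0 0 0; 0 0 0.019 0 0 0; 0 0 0.019 0 0 0; -0.003 0.022 0.019 0 0 0; -0.006 0.044 0.019 0 0 0; -0.009 0.066 0.019 0 0 0; -0.01 0.075 0.019 0 0 0; -0.01 0.075 0.019 0 0 0"
}}

```text
clock: 6.05
tcp_pos: [0.4219, -0.0951, 0.1651]
ee_rot: [0.0, 0.99, 0.14, -0.0]
force: [0.2, -1.1, -3.3]
opening: 0.0153
gripper_force: 59.1
```

```bash
python3 - <<'E'
from h import *
from scipy.spatial.transform import Rotation as Ro
s=state(); w,x,y,z=s["ee_rot"]; T=Ro.from_quat([x,y,z,w]).as_matrix(); print(s["tcp_pos"],s["clock"],s["force"],s["ft_torque"])
f=cams.grab_frame("wrist"); save(f,"w3"); P=(cloud(f)-s["tcp_pos"])@T; h=cv2.cvtColor(f["frame"],cv2.COLOR_RGB2HSV)
H,S,V=[h[...,i].astype(int) for i in range(3)]
red=((H<6)|(H>174))&(S>150)&(abs(P[...,0])<.09)&(abs(P[...,1])<.03)&(P[...,2]<.0)
p=P[red]; print(len(p),np.percentile(p,[1,50,99],axis=0))
q=p[p[:,2]<np.percentile(p[:,2],30)+.004]; print(cv2.minAreaRect(q[:,:2].astype(np.float32)*1000), q[:,0].max(), q.mean(0), np.polyfit(q[:,0],q[:,2],1),np.polyfit(q[:,0],q[:,1],1))
c=(P[...,2]>.02)&(P[...,2]<.06)&(np.hypot(P[...,0],P[...,1])<.03); print("collar",c.sum(),np.percentile(P[c],[2,50,98],axis=0) if c.any() else 0)
E
```

```text
[ 0.42185858 -0.09513084  0.16512543] 6.05 [ 0.17673658 -1.13876708 -3.27243329] [-0.00945866 -0.02629005 -0.01755181]
9596 [[-0.03602507 -0.00770771 -0.07738358]
 [ 0.01279435  0.00034703 -0.02945365]
 [ 0.04846469  0.00929931 -0.01615095]]
((19.665096282958984, 1.6188945770263672), (117.6651840209961, 20.592391967773438), 2.527573347091675) 0.0786304189717022 [ 0.01030848  0.00033857 -0.03198206] [-0.04722421 -0.03149525] [-0.0021338   0.00036057]
collar 714 [[-0.00693792 -0.01823833  0.02912362]
 [ 0.00142051 -0.01222675  0.0304741 ]
 [ 0.01151732  0.01774437  0.03375956]]
```

View pics/w3.png

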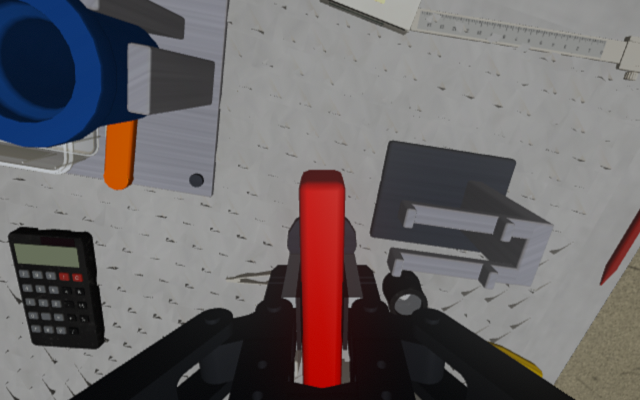

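Request:
{"name": "carry_out", "arguments": {
  "deltas": "0 0 0.05 0 0 0.14; 0 0 0.1 0 0 0.28; 0 0 0.145 0 0 0.42; 0 0 0.155 0 0 0.56; 0.01 0.03 0.155 0 0 0.7; 0.02 0.06 0.155 0 0 0.84; 0.03 0.09 0.155 0 0 0.98; 0.04 0.12 0.155 0 0 1.12; 0.0476 0.149 0.155 0 0 1.26; 0.0476 0.149 0.155 0 0 1.4; 0.0476 0.149 0.155 0 0 1.5; 0.0476 0.149 0.155 0 0 1.5"
}}

```text
clock: 7.3
tcp_pos: [0.4702, 0.0526, 0.3199]
ee_rot: [0.0, 0.63, 0.777, -0.0]
force: [-0.5, 0.1, -2.8]
opening: 0.0151
gripper_force: 59.7
```

Request:
{"name": "carry_out", "arguments": {
  "deltas": "0 0 0 0 0 0.14; 0 0 0 0 0 0.28; 0 0 0 0 0 0.413; 0 0 0 0 0 0.413; 0 0 0 0 0 0.413; 0 0 0 0 0 0.413"
}}

```text
clock: 7.9
tcp_pos: [0.4698, 0.0529, 0.3201]
ee_rot: [0.0, 0.458, 0.889, 0.0]
force: [-0.3, 0.5, -2.9]
opening: 0.0149
gripper_force: 59.7
```

```bash
python3 - <<'E'
from h import *
s=state(); print(s["tcp_pos"],s["clock"],s["force"],s["ft_torque"],s["joints"])
w,x,y,z=s["ee_rot"]; print(np.degrees(2*np.arctan2(y,x)))
for c in("top","scene"):
    f=cams.grab_frame(c); save(f,"i_"+c)
    for k,z in(("t_key",s["tcp_pos"][2]+.0187-.15),("shaft_mouth",.15),("key_collar",s["tcp_pos"][2]+.0187-.055)):
        print(c,k,[(round(m["conf"],2),np.round(m["at"]),np.round(atz(f,m["at"],z),4)) for m in cams.mark_of(k,c)[:1]])
a=cv2.imread("pics/i_scene.png")[100:330,230:470]; cv2.imwrite("pics/isc.png",cv2.resize(a,None,fx=2.5,fy=2.5))
E
```

```text
[0.46976959 0.05293826 0.32014859] 7.9 [-0.30479254  0.46941717 -2.9376103 ] [ 0.01719876  0.01136523 -0.0306809 ] [ 8.79222264e-02  1.09451052e-01  1.61839374e+00 -5.15771821e-05
  1.41364451e+00 -5.30974640e-01]
125.46064074180255
top t_key []
top shaft_mouth [(0.58, array([203., 294.]), array([0.4775, 0.0505, 0.15  ]))]
top key_collar [(0.64, array([203., 296.]), array([0.4606, 0.036 , 0.2838]))]
scene t_key [(0.82, array([218., 347.]), array([0.4688, 0.0555, 0.1888]))]
scene shaft_mouth [(0.95, array([229., 341.]), array([0.4792, 0.056 , 0.15  ]))]
scene key_collar [(0.86, array([188., 350.]), array([0.4649, 0.047 , 0.2838]))]
```

View pics/isc.png

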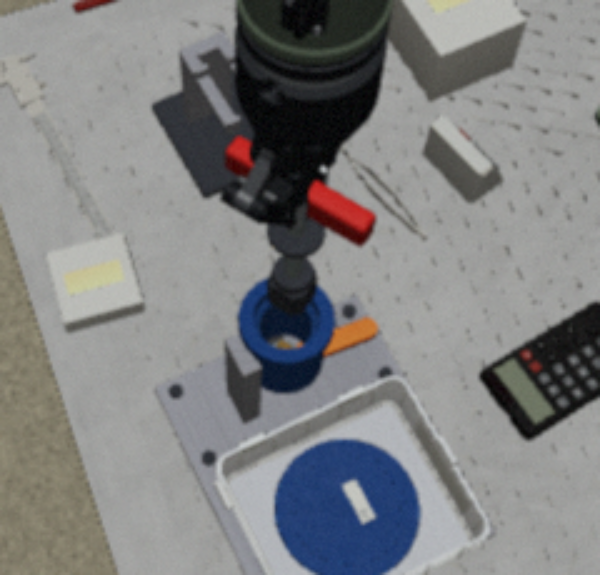

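Request:
{"name": "carry_out", "arguments": {
  "deltas": "0 0.001 -0.015 0 0 0; 0 0.001 -0.03 0 0 0; 0 0.001 -0.035 0 0 0; 0 0.001 -0.04 0 0 0; 0 0.001 -0.045 0 0 0; 0 0.001 -0.05 0 0 0; 0 0.001 -0.055 0 0 0; 0 0.001 -0.055 0 0 0"
}}

```text
clock: 9.1
tcp_pos: [0.4693, 0.0542, 0.2646]
ee_rot: [-0.001, 0.457, 0.89, -0.0]
force: [0.5, 0.1, -2.3]
opening: 0.0153
gripper_force: 59.7
```

Request:
{"name": "carry_out", "arguments": {
  "deltas": "0 0 -0.01 0 0 0; 0 0 -0.02 0 0 0; 0 0 -0.03 0 0 0; 0 0 -0.036 0 0 0; 0 0 -0.042 0 0 0; 0 0 -0.046 0 0 0; 0 0 -0.05 0 0 0; 0 0 -0.054 0 0 0; 0 0 -0.054 0 0 0"
}}

```text
clock: 10.0
tcp_pos: [0.4701, 0.054, 0.211]
ee_rot: [0.001, 0.457, 0.89, 0.0]
force: [0.9, -0.7, -3.5]
opening: 0.0152
gripper_force: 59.7
```

Request:
{"name": "carry_out", "arguments": {
  "deltas": "0 0 -0.004 0 0 0; 0 0 -0.008 0 0 0; 0 0 -0.011 0 0 0; 0 0 -0.013 0 0 0; 0 0 -0.014 0 0 0; 0 0 -0.014 0 0 0"
}}

```text
clock: 10.6
tcp_pos: [0.47, 0.0541, 0.1977]
ee_rot: [0.001, 0.457, 0.89, 0.0]
force: [1.1, -3.1, 2.0]
opening: 0.0152
gripper_force: 60.4
```

Request:
{"name": "carry_out", "arguments": {
  "deltas": "0.0001 0 0 0 0 -0.1; 0.0002 0 0 0 0 -0.2; 0.0004 0 0 0 0 -0.3; 0.0005 0 0 0 0 -0.4; 0.0006 0 0 0 0 -0.5; 0.0007 0 0 0 0 -0.6; 0.0009 0 0 0 0 -0.7; 0.001 0 0 0 0 -0.8; 0.0011 0 0 0 0 -0.9; 0.0012 -0.0002 0 0 0 -1.0; 0.0013 -0.0003 0 0 0 -1.1; 0.0014 -0.0004 0 0 0 -1.2"
}}

```text
clock: 11.8
tcp_pos: [0.4717, 0.0538, 0.1977]
ee_rot: [0.001, 0.88, 0.475, 0.001]
force: [1.9, -1.5, 2.6]
opening: 0.0151
gripper_force: 60.4
```

```bash
cat > st.py <<'E'
from h import *
s=state(); w,x,y,z=s["ee_rot"]; print(np.round(s["tcp_pos"],4),s["clock"],np.round(s["force"],1),np.round(s["ft_torque"],3),"yaw",np.degrees(2*np.arctan2(y,x)),"j6",s["joints"][5])
E
python3 st.py
```

```text
[0.4717 0.0538 0.1977] 11.8 [ 1.9 -1.5  2.6] [-0.665 -0.422  0.008] yaw 56.67264785494598 j6 0.6715252019537504
```

Request:
{"name": "carry_out", "arguments": {
  "deltas": "0.0001 -0.0001 0 0 0 -0.1; 0.0002 -0.0003 0 0 0 -0.2; 0.0003 -0.0004 0 0 0 -0.3; 0.0004 -0.0006 0 0 0 -0.4; 0.0005 -0.0007 0 0 0 -0.5; 0.0005 -0.0009 0 0 0 -0.6; 0.0005 -0.001 0 0 0 -0.7; 0.0005 -0.001 0 0 0 -0.8"
}}

```text
clock: 12.6
tcp_pos: [0.4719, 0.0532, 0.1977]
ee_rot: [-0.0, 0.996, 0.095, 0.001]
force: [0.9, -1.1, 1.1]
opening: 0.0153
gripper_force: 60.5
```

```bash
cat >> st.py <<'E'
def orange():
    for c in("scene","top"):
        f=cams.grab_frame(c); P=cloud(f); h=cv2.cvtColor(f["frame"],cv2.COLOR_RGB2HSV); H,S=h[...,0].astype(int),h[...,1]
        o=P[(H>7)&(H<18)&(S>170)&(np.hypot(P[...,0]-.4708,P[...,1]-.053)<.11)&(P[...,2]>.055)&(P[...,2]<.08)]
        if len(o)<5: print(c,len(o)); continue
        r=np.hypot(o[:,0]-.4708,o[:,1]-.053); o=o[r>.045]
        m=o.mean(0); print(c,len(o),m,"clamp~",np.radians((180+6.8)-np.degrees(np.arctan2(m[1]-.053,m[0]-.4708))%360), "tip r",r.max())
orange()
E
python3 st.py
```

```text
[0.4719 0.0532 0.1977] 12.6 [ 0.9 -1.1  1.1] [-0.275 -0.304  0.273] yaw 10.857019342983318 j6 1.4688698079124616
scene 135 [0.41981304 0.08776425 0.06518566] clamp~ 0.7171068817828238 tip r 0.07883654150026477
top 58 [0.42116551 0.08684272 0.06697698] clamp~ 0.7171153817265725 tip r 0.07580122448747786
```

Request:
{"name": "carry_out", "arguments": {
  "deltas": "0 -0.0001 0 0 0 -0.06; 0 -0.0002 0 0 0 -0.12; 0 -0.0003 0 0 0 -0.18; 0 -0.0003 0 0 0 -0.22; 0 -0.0003 0 0 0 -0.24; 0 -0.0003 0 0 0 -0.24"
}}

```text
clock: 13.3
tcp_pos: [0.4719, 0.0529, 0.1977]
ee_rot: [-0.0, 1.0, -0.023, 0.001]
force: [2.2, -1.0, 3.1]
opening: 0.015
gripper_force: 60.7
```

```bash
python3 st.py
```

```text
[0.4719 0.0529 0.1977] 13.3 [ 2.2 -1.   3.1] [-0.096 -0.314  0.207] yaw -2.6254668639778904 j6 1.7033729556731663
scene 138 [0.42965173 0.09892221 0.06534588] clamp~ 0.9588540977518331 tip r 0.07988556412597236
top 52 [0.42965188 0.09800713 0.0676146 ] clamp~ 0.9488420132601766 tip r 0.07684840264399835
```

Nearly there; continue in small steps to the stop.

Request:
{"name": "carry_out", "arguments": {
  "deltas": "0 0 0 0 0 -0.02; 0 0 0 0 0 -0.04; 0 0 0 0 0 -0.05; 0 0 0 0 0 -0.05"
}}

```text
clock: 13.8
tcp_pos: [0.4719, 0.0528, 0.1976]
ee_rot: [-0.0, 0.999, -0.049, 0.001]
force: [1.0, -0.6, 4.9]
opening: 0.0151
gripper_force: 61.0
```

```bash
python3 st.py
```

```text
[0.4719 0.0528 0.1976] 13.8 [ 1.  -0.6  4.9] [ 0.074 -0.344  0.258] yaw -5.604697031291381 j6 1.7553916668315483
scene 137 [0.43207372 0.10097248 0.06525088] clamp~ 1.0103264029167145 tip r 0.07913492465085332
top 57 [0.43154565 0.09969038 0.06758823] clamp~ 0.9903867730431466 tip r 0.07661741656120279
```

Request:
{"name": "carry_out", "arguments": {
  "deltas": "0 0 0 0 0 -0.02; 0 0 0 0 0 -0.04; 0 0 0 0 0 -0.04"
}}

```text
clock: 14.2
tcp_pos: [0.472, 0.0528, 0.1976]
ee_rot: [-0.0, 0.998, -0.069, 0.001]
force: [0.5, 0.4, 5.3]
opening: 0.0152
gripper_force: 61.0
```

```bash
python3 st.py
```

```text
[0.472  0.0528 0.1976] 14.2 [0.5 0.4 5.3] [ 0.038 -0.362  0.215] yaw -7.906301727304041 j6 1.7955928971332984
scene 138 [0.43429918 0.1022937  0.06521063] clamp~ 1.0521006020352968 tip r 0.07941005800014085
top 58 [0.43393935 0.10178816 0.06678228] clamp~ 1.0424513211233095 tip r 0.07699855152326736
```

Request:
{"name": "carry_out", "arguments": {
  "deltas": "0 0 0 0 0 -0.02; 0 0 0 0 0 -0.04; 0 0 0 0 0 -0.06; 0 0 0 0 0 -0.06"
}}

```text
clock: 14.7
tcp_pos: [0.4719, 0.0528, 0.1976]
ee_rot: [-0.0, 0.995, -0.098, 0.001]
force: [1.8, -0.2, 5.6]
opening: 0.015
gripper_force: 61.3
```

```bash
python3 st.py
```

```text
[0.4719 0.0528 0.1976] 14.7 [ 1.8 -0.2  5.6] [ 0.144 -0.34   0.706] yaw -11.255249938784702 j6 1.8543387284957709
scene 136 [0.43415723 0.10281046 0.06530997] clamp~ 1.0552288764857223 tip r 0.07922221201683943
top 54 [0.43419486 0.10194426 0.06715817] clamp~ 1.047326448047422 tip r 0.0772958144578931
```

Request:
{"name": "carry_out", "arguments": {
  "deltas": "0 0 0 0 0 0.05; 0 0 0 0 0 0.1; 0 0 0 0 0 0.12; 0 0 0.001 0 0 0.12; 0 0 0.003 0 0 0.12; 0 0 0.005 0 0 0.12; 0 0 0.005 0 0 0.12"
}}

```text
clock: 15.5
tcp_pos: [0.4714, 0.0526, 0.2018]
ee_rot: [0.0, 0.999, -0.039, -0.0]
force: [2.2, 0.0, -4.9]
opening: 0.0153
gripper_force: 59.5
```

```bash
python3 st.py
```

```text
[0.4714 0.0526 0.2018] 15.5 [ 2.2  0.  -4.9] [ 0.098 -0.759  0.001] yaw -4.443575664803952 j6 1.7352033239998497
scene 134 [0.43444668 0.10267904 0.06538292] clamp~ 1.0577513112667378 tip r 0.07937651848981776
top 56 [0.43409775 0.10169246 0.0673789 ] clamp~ 1.043577904157869 tip r 0.07731536170353781
```

Request:
{"name": "carry_out", "arguments": {
  "deltas": "0 0 0.006 0 0 0; 0 0 0.012 0 0 0; 0 0 0.02 0 0 0; 0 0 0.03 0 0 0; 0 0 0.045 0 0 0; 0 0 0.06 0 0 0; 0 0 0.08 0 0 0; 0 0 0.1 0 0 0; 0 0 0.12 0 0 0; 0 0 0.12 0 0 0; 0 0 0.12 0 0 0"
}}

```text
clock: 16.7
tcp_pos: [0.471, 0.0525, 0.3222]
ee_rot: [0.0, 0.999, -0.039, -0.0]
force: [-0.9, 0.2, -3.2]
opening: 0.0149
gripper_force: 59.9
```

```bash
python3 st.py; python3 - <<'E'
from h import *
from scipy.spatial.transform import Rotation as Ro
s=state(); w,x,y,z=s["ee_rot"]; T=Ro.from_quat([x,y,z,w]).as_matrix()
f=cams.grab_frame("wrist"); P=(cloud(f)-s["tcp_pos"])@T; h=cv2.cvtColor(f["frame"],cv2.COLOR_RGB2HSV)
H,S=h[...,0].astype(int),h[...,1]
p=P[((H<6)|(H>174))&(S>150)&(abs(P[...,1])<.03)&(P[...,2]<-.02)&(P[...,0]>.005)&(P[...,0]<.06)&(P[...,2]>-.05)]
print(len(p),np.percentile(p,[1,50,99],axis=0),np.polyfit(p[:,0],p[:,1],1),np.polyfit(p[:,0],p[:,2],1))
E
```

```text
[0.471  0.0525 0.3222] 16.7 [-0.9  0.2 -3.2] [ 0.003 -0.011  0.031] yaw -4.425972650838821 j6 1.7349053405572974
scene 136 [0.43428123 0.10263073 0.06525827] clamp~ 1.0551213676161537 tip r 0.07936546702910599
top 52 [0.43361821 0.10212765 0.06761053] clamp~ 1.0416140641837246 tip r 0.07677231232764606
5243 [[ 0.00556895 -0.00725154 -0.03085833]
 [ 0.02928746  0.00047358 -0.02932854]
 [ 0.04847991  0.0080758  -0.02192015]] [0.00087265 0.00037372] [ 0.03357687 -0.03000108]
```

Request:
{"name": "carry_out", "arguments": {
  "deltas": "-0.013 -0.04 0 0 0 0.1; -0.026 -0.08 0 0 0 0.2; -0.039 -0.12 0 0 0 0.3; -0.049 -0.1476 0 0 0 0.355; -0.049 -0.1476 -0.02 0 0 0.355; -0.049 -0.1476 -0.06 0 0 0.355; -0.049 -0.1476 -0.1 0 0 0.355; -0.049 -0.1476 -0.13 0 0 0.355; -0.049 -0.1476 -0.15 0 0 0.355; -0.049 -0.1476 -0.157 0 0 0.355; -0.049 -0.1476 -0.157 0 0 0.355; -0.049 -0.1476 -0.157 0 0 0.355"
}}

```text
clock: 18.05
tcp_pos: [0.4232, -0.0952, 0.166]
ee_rot: [0.0, 0.99, 0.138, 0.001]
force: [0.3, 0.8, -2.6]
opening: 0.0151
gripper_force: 59.9
```

Request:
{"name": "carry_out", "arguments": {
  "deltas": "0.003 -0.02 0 0 0 0; 0.005 -0.04 0 0 0 0; 0.007 -0.06 0 0 0 0; 0.009 -0.0755 0 0 0 0; 0.009 -0.0755 0 0 0 0; 0.009 -0.0755 0 0 0 0"
}}

```text
clock: 18.65
tcp_pos: [0.4316, -0.1705, 0.1656]
ee_rot: [-0.0, 0.99, 0.138, 0.0]
force: [-0.6, -0.9, -2.6]
opening: 0.0152
gripper_force: 59.9
```

Request:
{"name": "carry_out", "arguments": {
  "deltas": "0 0 -0.006 0 0 0; 0 0 -0.012 0 0 0; 0 0 -0.016 0 0 0; 0 0 -0.0185 0 0 0; 0 0 -0.0195 0 0 0; 0 0 -0.0195 0 0 0"
}}

```text
clock: 19.25
tcp_pos: [0.4311, -0.17, 0.1466]
ee_rot: [-0.0, 0.99, 0.139, -0.0]
force: [-3.0, 1.5, 6.3]
opening: 0.015
gripper_force: 61.4
```

Seated with contact (about 9 N); no seat obstruction in height. Release and check.

Request:
{"name": "carry_out", "arguments": {
  "deltas": "0 0 0 0 0 0; 0 0 0 0 0 0; 0 0 0 0 0 0; 0 0 0 0 0 0; 0 0 0 0 0 0; 0 0 0 0 0 0; 0 0 0 0 0 0; 0 0 0 0 0 0; 0 0 0 0 0 0; 0 0 0 0 0 0",
  "claw": 1
}}

```text
clock: 20.25
tcp_pos: [0.4315, -0.1705, 0.1457]
ee_rot: [0.0, 0.99, 0.138, -0.0]
force: [0.5, 0.4, -0.4]
opening: 0.0852
gripper_force: 0.0
```

Request:
{"name": "carry_out", "arguments": {
  "deltas": "0 0 0.02 0 0 0; 0 0 0.05 0 0 0; 0 0 0.093 0 0 0; 0 0 0.093 0 0 0; 0 0 0.093 0 0 0; 0 0 0.093 0 0 0"
}}

```text
clock: 20.85
tcp_pos: [0.4308, -0.1702, 0.2377]
ee_rot: [-0.0, 0.99, 0.138, -0.001]
force: [0.5, 0.1, -0.4]
opening: 0.0856
gripper_force: 0.0
```

```bash
python3 bar.py; python3 st.py; python3 - <<'E'
from h import *
f=cams.grab_frame("wrist"); save(f,"end")
P=cloud(f);a=(abs(P[...,2]-.11)<.005)&(np.hypot(P[...,0]-.43,P[...,1]+.17)<.09)
print("arms",a.sum(),cv2.minAreaRect(P[a][:,:2].astype(np.float32)*1000))
E
```

```text
[ 0.43082455 -0.17022789  0.23770151] 20.85
z 0.1758470185629549
((430.1624755859375, -170.24317932128906), (98.9052734375, 15.807568550109863), 15.907990455627441) [ 0.43462941 -0.16900433  0.17595234] 3691
[ 0.4308 -0.1702  0.2374] 20.9 [-0.  -0.4 -0.7] [-0.043 -0.019  0.057] yaw 15.914847013599013 j6 0.8919724819059331
scene 138 [0.43441789 0.10269622 0.06558205] clamp~ 1.0575388845440818 tip r 0.07950440364918229
top 54 [0.43450321 0.10149867 0.0672876 ] clamp~ 1.046997316877802 tip r 0.07711434428481924
arms 2694 ((432.5672912597656, -187.09860229492188), (44.492279052734375, 93.79114532470703), 7.577632427215576)
```

View pics/end.png

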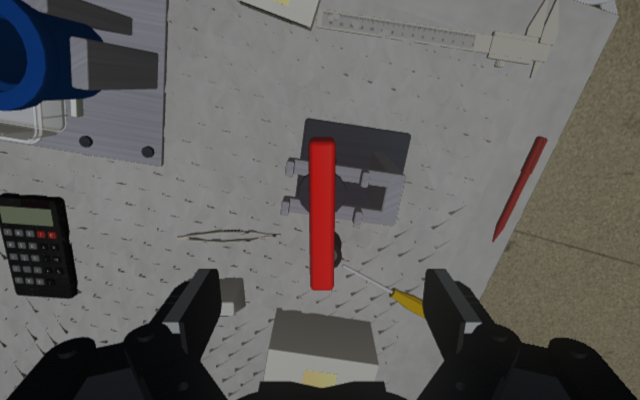

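The picture shows the key hanging as at the start: bar at (322, 215), collar between the lips (290, 165–207) and the stops (362, 180–218), and top at z = 0.176. The clamp is at its stop.

```bash
python3 -c "
from rig import ticket; print(ticket.job_done())"
```

```text
the job is handed in; nothing more can be done
None
```

The clamp arm was turned with the key until it met its stop over the tray. The key was then drawn out, hung back on the hook and let go, and the job was handed in at about 21 s on the robot's clock; no verdict came back.

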